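Unclip the thermometer box lid

TASK

Open the long white thermometer box on the spice rack: squeeze in the release button on the side of its clip-on lid and, keeping it squeezed, pull the lid straight up off the box. Then set the lid down, right way up, on the middle of the cork mat and let go of it.

Things in the scene. Friction and masses are not known exactly. Their poses are not given: they have to be found in the camera images.
- lid: White lid of the long box. Origin: centre of the skirt's underside; x across, y along, z up. Cap x -23 to 23, y -62 to 62, z 20 to 48 mm (flat top). The skirt below, 34 x 110 mm, sits 20 mm deep in the box: lift 20 mm straight up to clear. 85 g. A button is on the +x side, middle; overall width there 53.5 mm, 47.5 pressed. Pinching across it presses and grips at once. Stands upright on its skirt.
- release_button (a joint): Grey spring button on the lid's +x side: 0 = out, 0.006 m = fully in (towards lid -x). Face 30 mm long (lid y -15 to 15), lid z 24 to 44 mm, at lid x 30.5 mm when out. 3 N to start, 7 N fully in; springs back. While it is out a catch locks the lid to the box; the catch lets go from 5 mm in, and must be kept in for the first 15 mm of lift.
- thermometer_box: Open white box under the lid, 44 x 120 x 45 mm high, origin centre of underside, axes as the lid's; lid origin starts 25 mm above it. Held down in a cradle on the rack, underside 24 mm above the table; it shifts up to 12 mm along its x at 1 to 2 N, so it centres between closing fingers. The shorter, broader box has no button: not this one. Bottles 105 mm high at the rack's ends.
- mat: Cork mat fixed flat on the table, 170 x 190 mm and 5 mm thick, origin at the centre of its underside, z up.
Things that resemble listed ones, but are neither listed nor needed, are in the scene too. Leave any green, purple or yellow look-alike of the lid alone.

How it is judged (in metres and radians):
On the way, in this order (a step that is already met when the one before it is completed fails the run):
1. the release button is held in while the lid is still on the box (value of joint release_button above 0.004 m and z of lid in the frame of thermometer_box below 0.03 m and horizontal distance between lid and thermometer_box below 0.006 m), for 0.1 s.
2. the lid is pulled up clear of the box (z of lid in the frame of thermometer_box above 0.05 m and contact force between lid and thermometer_box below 0.1 N), for 0.1 s.
At the end, for the whole second after the job is handed in: The lid is off the box and stands at rest, right way up (within 8 degrees), on its skirt on the cork mat, its centre within 40 mm of the mat's centre, and has been let go (horizontal distance between lid and mat below 0.04 m and z of lid in the frame of mat between 0.002 and 0.01 m and angle between lid's own z axis and vertical below 0.15 rad and linear speed of lid below 0.02 m/s); the robot touches nothing.
It also fails if it takes over 35 s, if anything falls off the work surface, if the arm or the gripper's body presses on something with over 40 N, if the wrist force passes 120 N, or if a joint passes its speed limit or range.

ROBOT

A 6-joint arm with a two-finger parallel gripper is mounted at the origin on the work surface. World frame = base frame: x ahead of the robot, y to its left, z up, the work surface at z = 0. Lengths are in mm, angles in rad, forces in N, time in s.
With the tool pointing down it reaches from about 250 to 775 mm from the base axis. Payload 4 kg.
Tool frame: the origin (TCP) lies on the centre line of the jaws, within the pads' length; the fingertips stand 8 mm ahead of it and the grasp point (between the pads) lies 11 mm behind it; z points along the fingers, y is the direction in which the jaws open and shut (so a half turn about z gives the same grasp; the last joint's range is limited). The gripper opens to 85 mm and grips with 20 to 120 N. Pads are 22 mm wide; open, the fingers measure 114 mm over their backs; the gripper's body (76 mm by 85 mm) begins 54 mm behind the grasp point. The pads swing forward as they close: fully open they stand 13 mm farther back than shut.
Start: joints at [-1.402, 0.087, 1.371, -0, 1.684, -0.103], TCP at [147.652, -529.826, 239.341] pointing down, gripper open.
Joint ranges: [-3.1, 3.1], [-0.76, 2.03], [0.27, 2.55], [-1.08, 4.22], [0.17, 2.65], [-2.57, 2.57]. Speed limits (rad/s): [2.79, 2.79, 3.14, 3.14, 3.14, 3.14].

INTERFACE

Orientations are given as [roll, pitch, yaw] about the fixed x, y, z axes, in that order (R = Rz(yaw) Ry(pitch) Rx(roll)).
In Python, from rig import robot gives the robot as it stands.
- The arm moves only by the tool apply_moves, never from a script. Its argument "commands" is a list of rows, each a list of 3 entries, a list of its own where there are three numbers: the shift along the tool's x, y, z in cm, then the turn about the tool's z in degrees, then the finger opening in cm, from 0 to 8.54. In form: [[[x, y, z], spin, jaw], ...]. A call has exactly 8 rows; each row shifts and turns the commanded pose from where the row before left it, along the tool's axes as they then stand; what a row does not reach is not made up. A row lasts 1/8 s, in which the tool goes at most 62.5 mm and 10.7 degrees, less where a joint would pass 70% of its speed; a pose out of reach is approached as far as the arm can. A call with a gripper value outside its range is refused whole. The fingers move at their own pace and stop on an object; "grip_force" is the grip in N (left out, the last holds). Time passes only in rows, so rows that do not move let the fingers close, or fill a call up. It gives the time, the measured TCP pose, the force and the opening at its end, in the units of the state.
- robot.read_state(): the state, without advancing time (a new reading comes with each control period).
- robot.capture(name): name is "side" or "top" or "wrist"; returns a dict with "color" (480x640x3 uint8, red, green, blue), "range_z" (480x640 float32, mm along the optical axis (not along the pixel's ray), 0 where there is no reading), "intrinsics" (3x3 intrinsics, pixels), "R" (3x3) and "t" (3): a world point X has camera coordinates R X + t. Camera axes: x right, y down, z forward; pixel columns grow to the right and rows downward; lengths in mm; the calibration is good to about 2 mm. A picture is of the moment at which its call begins.
- robot.sign_off(): hands the job in, once; it reports no verdict.
The state is a dict: "time": time; "q": joint angles; "qd": joint speeds; "joint_efforts": joint torques, N m; "tcp_pos": TCP position; "ee_rot": TCP orientation; "ft_force": force on the tool from outside, world axes, zero at the start; "torque": the same for the moment, N m; "width": finger opening in mm.
Only numpy, scipy, OpenCV 4.12 (cv2) and the standard library are available. Lean on these libraries where they do the work, as an engineer would, in place of code of your own. Each camera call takes 0.05 s, during which the arm holds its last target.

## Working session

There is one attempt and no reset: what is moved stays moved. The work goes in short steps, Python scripts to look and compute and a tool call to move; the robot and the scene stay as the last step left them, time stands still between calls to the robot, and variables do not carry over. Pictures are saved under pics/ and viewed, and the job is handed in when it is done.

Besides the shell and the picture viewer there is one more tool, called as name(argument=value, ...) on one line, values as JSON. apply_moves: Moves the arm, as the interface text tells. Its arguments: {"type":"object","properties":{"commands":{"type":"array","items":{"type":"array"}},"grip_force":{"type":"number"}},"required":["commands"]}

```bash
mkdir -p pics; ls; cat > h.py <<'E'
import numpy as np, cv2, pickle
from rig import robot
def snap(n,tag):
    c=robot.capture(n); pickle.dump(c,open(f'{tag}.pkl','wb'))
    cv2.imwrite(f'pics/{tag}.png',c['color'][:,:,::-1]); return c
def load(tag): return pickle.load(open(f'{tag}.pkl','rb'))
def world(c,u,v,z=None):
    K=np.array(c['intrinsics']);R=np.array(c['R']);t=np.array(c['t']).ravel()
    d=np.linalg.inv(K)@[u,v,1]; o=-R.T@t
    if z is None:
        v0,u0=int(round(v)),int(round(u)); return R.T@(d*c['range_z'][v0,u0]-t)
    w=R.T@d; return o+w*(z-o[2])/w[2]
def crop(c,x0,y0,x1,y1,s,name):
    cv2.imwrite(f'pics/{name}.png',cv2.resize(c['color'][y0:y1,x0:x1,::-1],None,fx=s,fy=s,interpolation=cv2.INTER_CUBIC))
E
python3 - <<'E'
from h import *
snap('top','top0');snap('side','side0');print(robot.read_state())
E
```

```text
pics
{'time': 0.1, 'q': array([-1.40209441e+00,  8.79036756e-02,  1.37212185e+00, -3.49615470e-05,
        1.68359696e+00, -1.03103184e-01]), 'qd': array([ 2.17199074e-03,  8.45861815e-05, -3.65899235e-03, -3.56047340e-04,
        1.04854407e-03, -1.59893268e-03]), 'joint_efforts': array([ 2.09779042e-03, -3.53016937e+01, -3.14218855e+01, -1.18776438e-04,
        7.96190347e-03, -9.12887174e-06]), 'tcp_pos': array([ 147.5686311 , -529.38168   ,  238.23431232]), 'ee_rot': array([-3.13957003e+00, -1.74348612e-04,  2.71801025e-01]), 'ft_force': array([ 1.19421211,  1.0384753 , -0.36509732]), 'torque': array([-0.00184377,  0.05367236,  0.06658152]), 'width': 85.5576847412935}
```

View pics/top0.png

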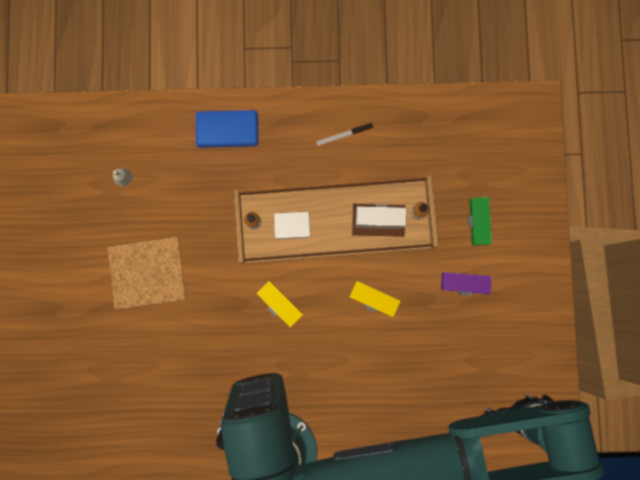

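View pics/side0.png

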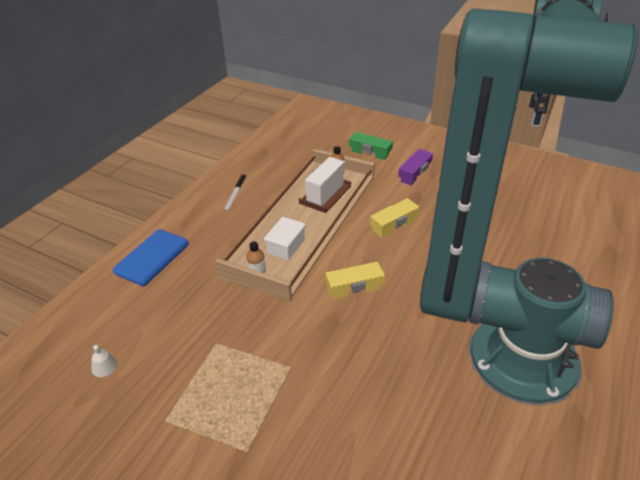

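In the top view there are two white boxes. One is at (292,225), short and broad. The other is at (381,217), long, narrow and sitting in a dark cradle, so it fits the thermometer box. I'll confirm that in a crop. The mat is at (147,272).

```bash
python3 - <<'E'
from h import *
c=load('top0'); s=load('side0')
crop(c,340,190,450,270,7,'ct'); crop(s,290,140,390,220,7,'cs')
print('cam',-np.array(c['R']).T@np.array(c['t']).ravel())
for p in [(381,217),(292,225),(147,272),(250,218),(423,208),(330,235)]: print(p,world(c,*p))
# lid top segmentation via depth
H,W=c['range_z'].shape
u,v=np.meshgrid(np.arange(W),np.arange(H)); K=np.array(c['intrinsics']);R=np.array(c['R']);t=np.array(c['t']).ravel()
P=((np.linalg.inv(K)@np.stack([u.ravel(),v.ravel(),np.ones(H*W)]))*c['range_z'].ravel()).T-t
P=(P@R).reshape(H,W,3)
m=(P[...,2]>85)&(u>345)&(u<412)&(v>195)&(v<245)
pts=P[m]; print(len(pts),np.median(pts[:,2]),pts.min(0),pts.max(0))
print(cv2.minAreaRect(pts[:,:2].astype(np.float32)))
hsv=c['color'].astype(int)
for q in [(108,246),(178,238),(185,299),(115,308)]: print(world(c,*q,z=5))
E
```

```text
cam [ 397.85886697 -108.94012079 1554.39896052]
(381, 217) [ 595.22424092 -280.95813564  100.20193991]
(292, 225) [584.68312493 -54.29108551  65.74325576]
(147, 272) [475.3655678  337.24783246   6.24913523]
(250, 218) [600.67311723  50.09634437 100.85106004]
(423, 208) [ 615.31804948 -387.75442443  102.04651781]
(330, 235) [ 560.8055487  -153.00976858   23.38797052]
956 97.20884273720802 [ 397.85886697 -346.69977097   85.5526792 ] [ 629.97241074 -108.94012079 1554.39896052]
((539.791015625, -203.77236938476562), (111.90157318115234, 322.5362548828125), 37.1171989440918)
[547.69927263 442.06006546   5.        ]
[564.65864706 254.52238571   5.        ]
[401.10883354 236.60222127   5.        ]
[381.89377411 422.46572758   5.        ]
```

View pics/ct.png

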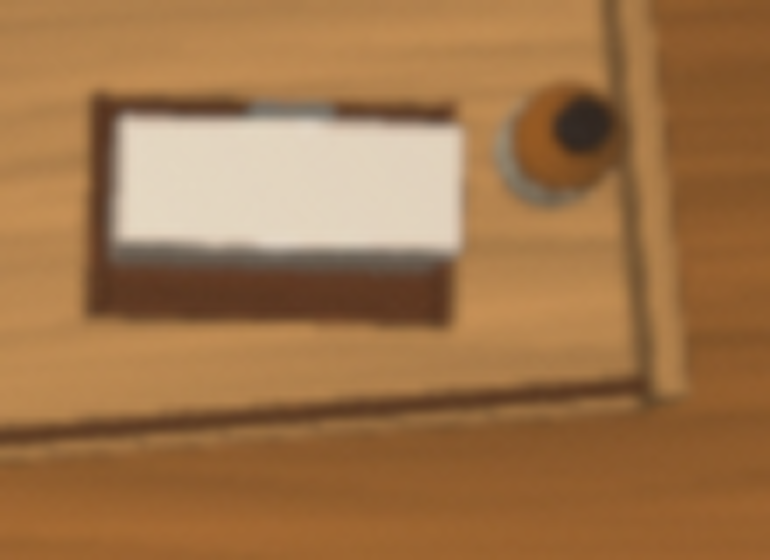

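View pics/cs.png

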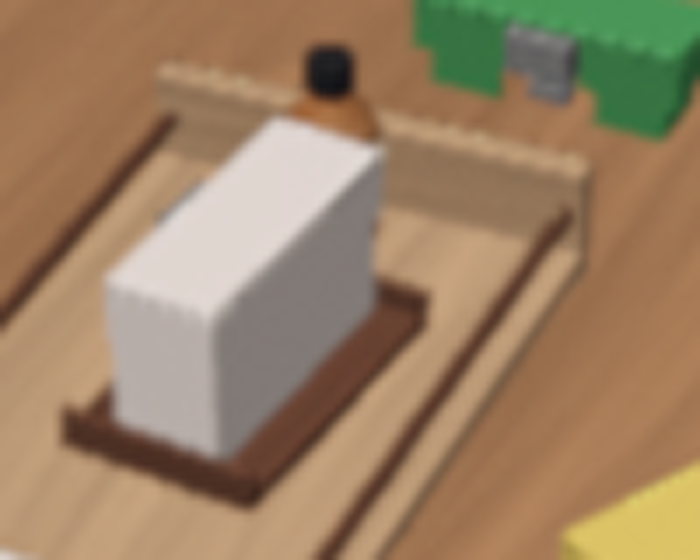

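The crop confirms it: the grey button shows on the far (+world x) side of the long box, at about (290,107) in the crop. The other white box is shorter, and the other lids are coloured.

```bash
python3 - <<'E'
from h import *
c=load('top0')
q=[(118,112),(464,122),(460,252),(112,245)]
C=np.array([world(c,340+a/7-.43,190+b/7-.43,z=97)[:2] for a,b in q]);print(C,C.mean(0))
print(cv2.minAreaRect(C.astype(np.float32)))
d=(C[1]-C[0]+C[2]-C[3]);print('long dir',np.degrees(np.arctan2(d[1],d[0])))
print('button',[world(c,340+a/7-.43,190+105/7,z=90) for a in (248,335)])
# tool
from scipy.spatial.transform import Rotation as Ro
s=robot.read_state();print(Ro.from_euler('xyz',s['ee_rot']).as_matrix())
print('rack wall',world(c,431,212),world(c,432,180),world(c,436,243))
E
```

```text
[[ 626.41946943 -219.96892751]
 [ 619.69986818 -345.305041  ]
 [ 572.29771835 -342.0523258 ]
 [ 577.92264408 -216.30845908]] [ 599.08492501 -280.90868835]
((598.811279296875, -280.8067626953125), (126.57501983642578, 48.62324142456055), 86.93115997314453)
long dir -92.81472150123287
button [array([ 627.83010798, -267.91639661,   90.        ]), array([ 627.0570924 , -299.62085849,   90.        ])]
[[ 9.63288929e-01  2.68466569e-01 -3.75060448e-04]
 [ 2.68466774e-01 -9.63286878e-01  1.99518108e-03]
 [ 1.74348611e-04 -2.02262711e-03 -9.99997939e-01]]
rack wall [ 610.75861442 -416.42618552   58.95061263] [ 706.22315783 -434.32886206    2.88809433] [ 529.69254812 -426.55143452   56.32834452]
```

apply_moves(commands=[[[6.0, -1.4, 0.2], 0, 8.54], [[6.0, -1.4, 0.2], 0, 8.54], [[6.0, -1.4, 0.2], 0, 8.54], [[6.0, -1.4, 0.2], 0, 8.54], [[6.0, -1.4, 0.2], 0, 8.54], [[6.0, -1.4, 0.2], 0, 8.54], [[6.0, -1.4, 0.2], 0, 8.54], [[2.0, -0.7, 0.2], 0, 8.54]], grip_force=35)

```text
time: 1.1
tcp_pos: [545.6, -308.0, 221.9]
ee_rot: [-3.14, 0.001, 0.276]
ft_force: [0.7, -0.4, -0.6]
width: 85.3
```

apply_moves(commands=[[[0, 0, 0], -10.2, 8.54], [[0, 0, 0], -10.2, 8.54], [[0, 0, 0], -10.2, 8.54], [[0, 0, 0], -10.2, 8.54], [[0, 0, 0], -10.2, 8.54], [[0, 0, 0], -10.2, 8.54], [[0, 0, 0], -10.4, 8.54], [[0, 0, 0], 0, 8.54]])

```text
time: 2.1
tcp_pos: [542.6, -311.0, 222.9]
ee_rot: [-3.14, -0.0, 1.518]
ft_force: [0.4, -0.3, -0.4]
width: 85.6
```

```bash
python3 - <<'E'
from h import *
c=snap('wrist','w1');s=robot.read_state();print(s['time'],s['tcp_pos'],np.degrees(s['ee_rot']),s['q'])
E
```

```text
2.15 [ 542.70208    -310.95366396  222.99994218] [-1.79954049e+02 -3.20922254e-03  8.69457096e+01] [-6.10733368e-01  2.60033755e-01  1.20367962e+00 -3.78929397e-04
  1.67858950e+00 -5.57466601e-01]
```

View pics/w1.png

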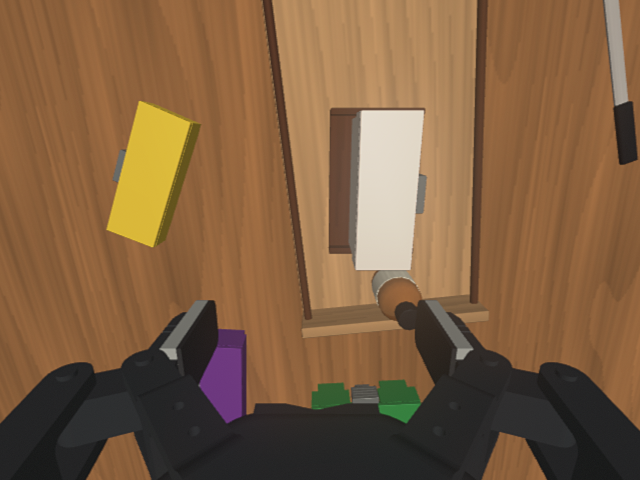

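The wrist view shows the lid top with corners near (362,110), (424,110), (411,270) and (353,269). The button is on its right side at (421,194).

```bash
python3 - <<'E'
from h import *
c=load('w1')
crop(c,330,90,440,290,3,'cw')
C=np.array([world(c,a,b,z=97)[:2] for a,b in [(362,110),(424,110),(411,270),(353.5,269)]]);print(C,C.mean(0),cv2.minAreaRect(C.astype(np.float32)))
print([world(c,*p,z=93) for p in [(426,176),(424,213)]])
print(world(c,388,190))
E
```

```text
[[ 579.84844321 -220.2292493 ]
 [ 624.43311363 -222.53129141]
 [ 618.73339049 -345.8799008 ]
 [ 571.32939819 -342.52247129]] [ 598.58608638 -282.7907282 ] ((599.3187866210938, -282.6546630859375), (123.4465103149414, 47.522708892822266), 86.01516723632812)
[array([ 629.12607098, -270.13403247,   93.        ]), array([ 628.76752664, -299.24379945,   93.        ])]
[ 598.88158354 -278.63832061   98.11414888]
```

View pics/cw.png

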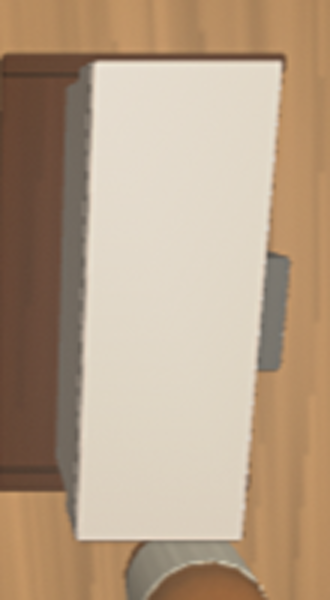

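apply_moves(commands=[[[1.6, 2.9, 0], 0, 8.54], [[1.6, 2.9, 0], 0, 8.54], [[0, 0, 3.0], 0, 8.54], [[0, 0, 3.0], 0, 8.54], [[0, 0, 3.0], 0, 8.54], [[0, 0, 2.0], 0, 8.54], [[0, 0, 0], 0, 8.54], [[0, 0, 0], 0, 8.54]])

```text
time: 3.15
tcp_pos: [603.5, -282.0, 114.8]
ee_rot: [3.139, 0.001, 1.521]
ft_force: [-0.4, -0.7, 1.2]
width: 85.3
```

```bash
python3 - <<'E'
from h import *
c=snap('wrist','w2');snap('side','s2');s=robot.read_state();print(s['time'],s['tcp_pos'],np.degrees(s['ee_rot']))
E
```

```text
3.25 [ 603.74760213 -282.05353974  115.49962458] [1.79813862e+02 9.97893059e-02 8.71517970e+01]
```

View pics/w2.png

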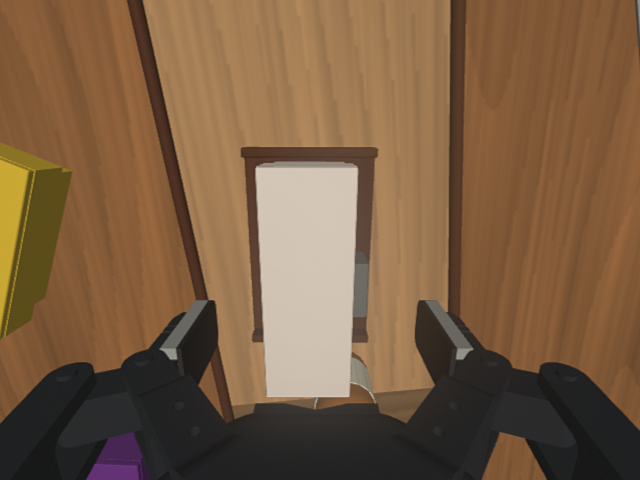

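View pics/s2.png

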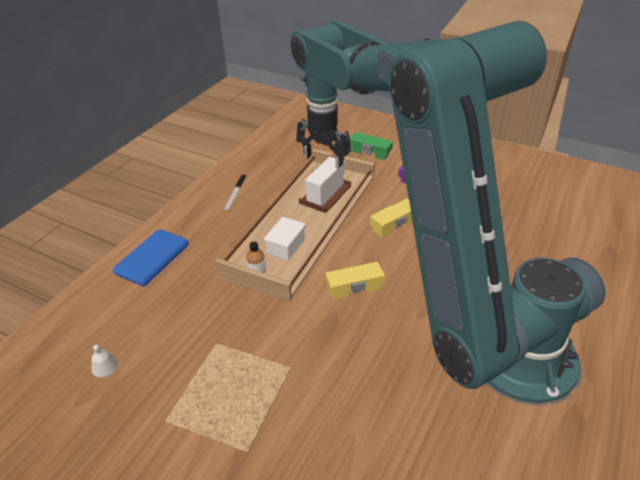

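The fingers straddle the lid: pads at x=205 and x=430, lid plus button between x=258 and x=369. Next I descend, then close.

apply_moves(commands=[[[0, 0, 1.5], 0, 8.54], [[0, 0, 1.5], 0, 8.54], [[0, 0, 1.5], 0, 8.54], [[0, 0, 0], 0, 8.54], [[0, 0, 0], 0, 7.0], [[0, 0, 0], 0, 6.0], [[0, 0, 0], 0, 5.5], [[0, 0, 0], 0, 5.0]])

```text
time: 4.25
tcp_pos: [603.1, -281.7, 69.4]
ee_rot: [3.14, 0.001, 1.521]
ft_force: [-0.8, 0.2, 2.1]
width: 50.1
```

apply_moves(commands=[[[0, 0, 0], 0, 4.5], [[0, 0, 0], 0, 4.0], [[0, 0, 0], 0, 4.0], [[0, 0, 0], 0, 4.0], [[0, 0, 0], 0, 4.0], [[0, 0, 0], 0, 4.0], [[0, 0, 0], 0, 4.0], [[0, 0, 0], 0, 4.0]])

```text
time: 5.25
tcp_pos: [603.9, -281.9, 70.4]
ee_rot: [3.138, 0.001, 1.522]
ft_force: [-1.2, 0.2, 6.2]
width: 45.9
```

```bash
python3 - <<'E'
from h import *
c=snap('wrist','w3');s=robot.read_state();print(s['time'],s['tcp_pos'],np.degrees(s['ee_rot']),s['width'],s['ft_force'])
E
```

```text
5.3 [ 603.89047847 -281.88916857   70.37934   ] [1.79801723e+02 8.00712016e-02 8.71721909e+01] 46.21200247343685 [-0.81588309  0.26767463  5.52554649]
```

View pics/w3.png

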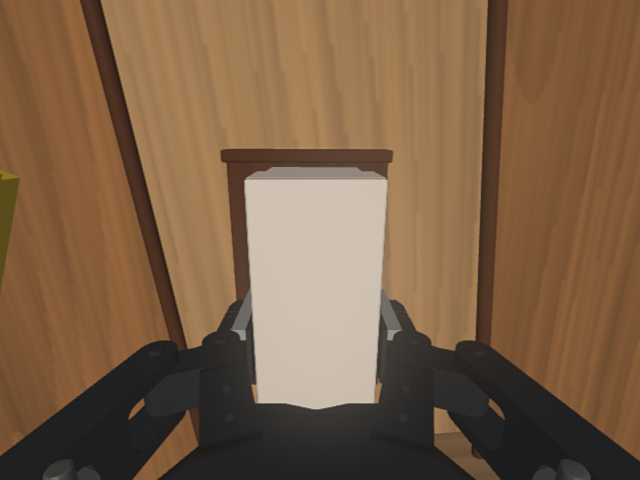

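The opening is about 46–47 mm, so the button is pressed. Lifting straight up.

apply_moves(commands=[[[0, 0, -0.3], 0, 4.0], [[0, 0, -0.5], 0, 4.0], [[0, 0, -0.5], 0, 4.0], [[0, 0, -0.5], 0, 4.0], [[0, 0, -0.7], 0, 4.0], [[0, 0, -1.0], 0, 4.0], [[0, 0, -1.5], 0, 4.0], [[0, 0, -1.5], 0, 4.0]])

```text
time: 6.3
tcp_pos: [603.0, -281.6, 134.9]
ee_rot: [3.141, 0.001, 1.521]
ft_force: [-0.3, -0.9, -0.9]
width: 45.7
```

```bash
python3 - <<'E'
from h import *
c=snap('wrist','w4');snap('side','s4');s=robot.read_state();print(s['time'],s['tcp_pos'],np.degrees(s['ee_rot']),s['width'],s['ft_force'])
crop(load('s4'),230,80,430,230,4,'cs4')
E
```

```text
6.4 [ 604.26321351 -282.26479074  137.12617668] [1.79687673e+02 1.64342875e-01 8.71751492e+01] 46.153163962374286 [ 0.18942831  0.58448263 -1.14379433]
```

View pics/cs4.png

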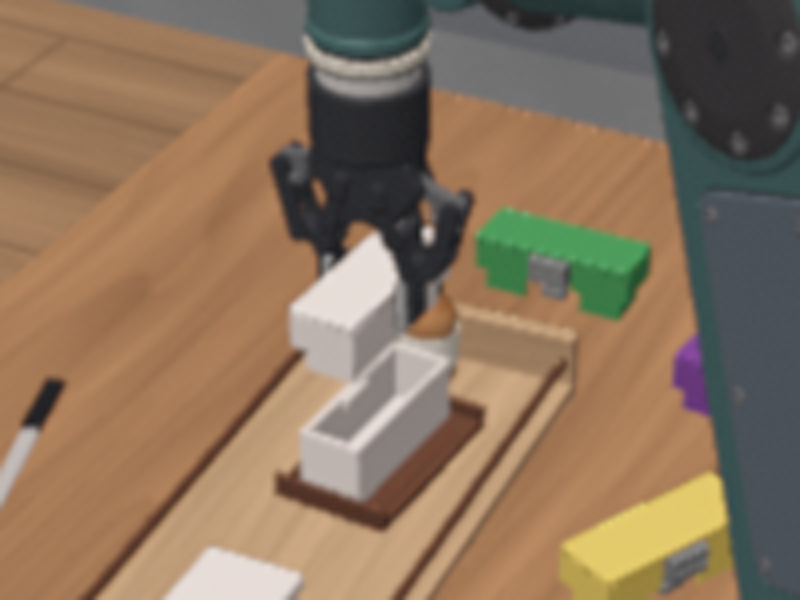

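The side crop shows the lid held clear above the open box. Now carrying it to the mat.

apply_moves(commands=[[[0, 0, -2.0], 0, 4.0], [[0, 0, -2.0], 0, 4.0], [[3.1, -0.8, 0], 0, 4.0], [[5.1, -1.3, 0], 0, 4.0], [[5.4, -1.4, 0], 0, 4.0], [[5.4, -1.4, 0], 0, 4.0], [[5.4, -1.4, 0], 0, 4.0], [[5.4, -1.4, 0], 0, 4.0]])

```text
time: 7.4
tcp_pos: [540.5, 21.6, 175.0]
ee_rot: [3.139, -0.0, 1.521]
ft_force: [0.7, 0.2, -0.7]
width: 45.9
```

apply_moves(commands=[[[5.4, -1.4, 0], 0, 4.0], [[5.4, -1.4, 0], 0, 4.0], [[5.4, -1.4, 0], 0, 4.0], [[5.4, -1.4, 0], 0, 4.0], [[5.4, -1.4, 0], 0, 4.0], [[4.0, -1.1, 0], 0, 4.0], [[0, 0, 0], 0, 4.0], [[0, 0, 0], 0, 4.0]])

```text
time: 8.4
tcp_pos: [475.3, 333.4, 174.1]
ee_rot: [3.14, 0.0, 1.522]
ft_force: [0.2, 0.4, -1.2]
width: 46.1
```

```bash
python3 - <<'E'
from h import *
c=snap('side','s5');s=robot.read_state();print(s['time'],s['tcp_pos'],np.degrees(s['ee_rot']),s['width'],s['ft_force'])
E
```

```text
8.45 [475.47866264 332.83730392 173.99323044] [1.79946784e+02 1.44484081e-02 8.71241107e+01] 46.141408297410656 [ 0.30071306 -0.33509123 -0.99282931]
```

View pics/s5.png

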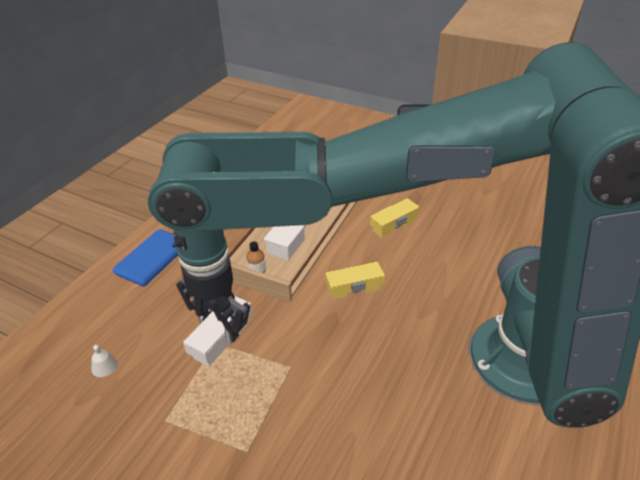

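The lid is held level above the mat, which is centred near (230,395) in this view. Lowering.

apply_moves(commands=[[[0.6, 0, 2.5], 0, 4.0], [[0, 0, 3.0], 0, 4.0], [[0, 0, 3.0], 0, 4.0], [[0, 0, 2.5], 0, 4.0], [[0, 0, 1.5], 0, 4.0], [[0, 0, 1.0], 0, 4.0], [[0, 0, 0.3], 0, 4.0], [[0, 0, 0], 0, 4.0]])

```text
time: 9.45
tcp_pos: [475.8, 339.8, 36.0]
ee_rot: [3.141, -0.001, 1.521]
ft_force: [-0.7, 0.2, -0.4]
width: 46.1
```

```bash
python3 - <<'E'
from h import *
c=snap('side','s6');s=robot.read_state();print(s['time'],s['tcp_pos'],np.degrees(s['ee_rot']),s['width'],s['ft_force'])
crop(c,140,250,320,450,3,'cs6')
E
```

```text
9.5 [475.91037449 339.89581293  36.23242153] [ 1.79912494e+02 -4.87972895e-02  8.71717227e+01] 46.22804005497533 [ 0.07892477  0.29681896 -0.86926956]
```

View pics/cs6.png

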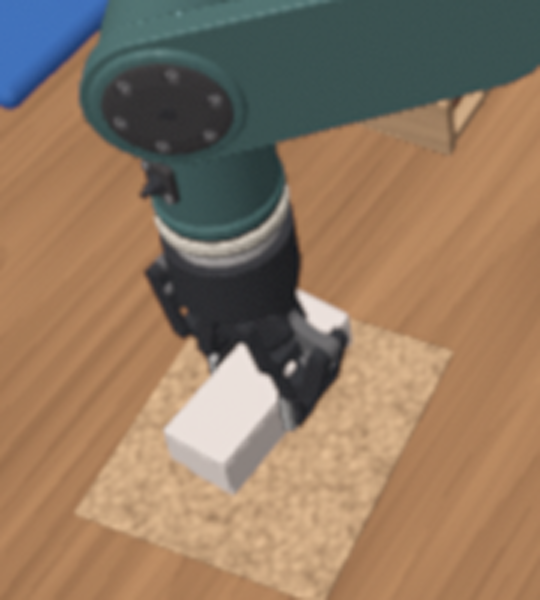

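apply_moves(commands=[[[0, 0, 0.3], 0, 4.0], [[0, 0, 0.2], 0, 4.0], [[0, 0, 0.2], 0, 4.0], [[0, 0, 0.1], 0, 4.0], [[0, 0, 0.1], 0, 4.0], [[0, 0, 0], 0, 4.0], [[0, 0, 0], 0, 4.0], [[0, 0, 0], 0, 4.0]])

```text
time: 10.5
tcp_pos: [475.4, 339.6, 26.5]
ee_rot: [3.141, -0.0, 1.521]
ft_force: [-0.0, 0.2, 0.8]
width: 46.4
```

The vertical force went from −0.9 to +0.8 N, so the lid is resting on the mat. Opening, then retreating.

apply_moves(commands=[[[0, 0, 0], 0, 4.8], [[0, 0, 0], 0, 5.2], [[0, 0, 0], 0, 5.8], [[0, 0, 0], 0, 6.5], [[0, 0, 0], 0, 7.5], [[0, 0, 0], 0, 8.54], [[0, 0, 0], 0, 8.54], [[0, 0, 0], 0, 8.54]])

```text
time: 11.5
tcp_pos: [475.3, 339.6, 26.3]
ee_rot: [3.142, 0.0, 1.521]
ft_force: [-0.4, -0.3, -0.4]
width: 85.2
```

```bash
python3 - <<'E'
from h import *
c=snap('wrist','w7');s=robot.read_state();print(s['time'],s['tcp_pos'],s['width'],s['ft_force'])
E
```

```text
11.55 [475.29578618 339.5767556   26.27667575] 85.722963816697 [ 0.18494192 -0.11562928  0.45649216]
```

View pics/w7.png

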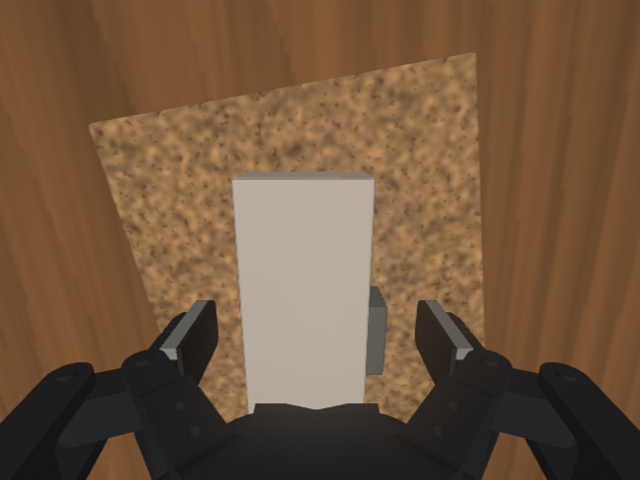

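The lid is free. It stands between pads at x=205 and x=430, and its button has sprung back out at (376,330). Retreating straight up, then back to the side to clear the top camera's view.

apply_moves(commands=[[[0, 0, -1.0], 0, 8.54], [[0, 0, -2.5], 0, 8.54], [[0, 0, -4.0], 0, 8.54], [[0, 0, -4.0], 0, 8.54], [[0, 0, -4.0], 0, 8.54], [[-3.0, 0, -2.0], 0, 8.54], [[-5.0, 0, 0], 0, 8.54], [[-5.0, 0, 0], 0, 8.54]])

```text
time: 12.55
tcp_pos: [469.0, 208.7, 202.8]
ee_rot: [3.139, -0.001, 1.523]
ft_force: [0.9, -0.0, -0.2]
width: 85.0
```

apply_moves(commands=[[[-5, 0, 0], 0, 8.54], [[-5, 0, 0], 0, 8.54], [[-3, 0, 0], 0, 8.54], [[0, 0, 0], 0, 8.54], [[0, 0, 0], 0, 8.54], [[0, 0, 0], 0, 8.54], [[0, 0, 0], 0, 8.54], [[0, 0, 0], 0, 8.54]])

```text
time: 13.55
tcp_pos: [462.4, 80.5, 201.2]
ee_rot: [-3.141, 0.0, 1.523]
ft_force: [0.2, 0.3, 1.0]
width: 85.4
```

```bash
python3 - <<'E'
from h import *
c=snap('top','t8');d=snap('side','s8');s=robot.read_state();print(s['time'],s['tcp_pos'],s['width'],s['ft_force'])
a=c['color'][220:330,80:210,::-1];b=d['color'][330:460,150:310,::-1]
cv2.imwrite('pics/c8.png',np.hstack([cv2.resize(a,(390,330)),cv2.resize(b,(400,330))]))
P=np.array([world(c,u,v) for u in range(100,195) for v in range(235,312)])
L=P[(P[:,2]>40)&(P[:,2]<70)];print(len(L),L[:,2].min(),L[:,2].max(),np.median(L[:,2]),cv2.minAreaRect(L[:,:2].astype(np.float32)))
T=L[L[:,2]>48]; A=np.c_[T[:,:2]-T[:,:2].mean(0),np.ones(len(T))];print('slope',np.linalg.lstsq(A,T[:,2],rcond=None)[0])
E
```

```text
13.65 [462.45228834  80.20710294 201.19072783] 85.46125419408503 [ 0.0136173   0.43984013 -0.80127848]
913 40.91158117925396 63.79550687132571 52.8114947515223 ((475.80340576171875, 337.83099365234375), (125.7930679321289, 54.21272277832031), 87.10041809082031)
slope [-1.13403210e-02 -1.10780111e-03  5.33828196e+01]
```

View pics/c8.png

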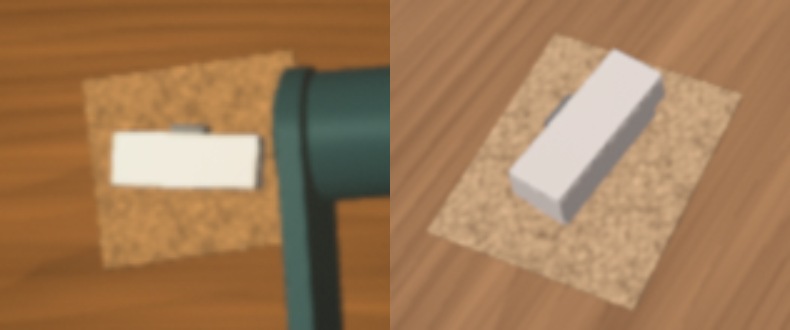

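The lid stands upright and level at (475,338) with its top at about z=53, which is 48+5 as expected. The mat centre is (474,339).

```bash
python3 -c "
from rig import robot
print(robot.sign_off())"
```

```text
the job is handed in; nothing more can be done
None
```

I squeezed the button on the long white box's lid, lifted the lid straight off, set it upright on the cork mat and let go. I handed the job in at about 13.7 s of the 35 s allowed; it reports no verdict.

- **Button:** the finger opening settled at about 46 mm, against 47.5 mm for a fully pressed button. I had no direct reading of the button joint, so this is the evidence that it was held in.
- **Lift:** the side picture showed the lid held well clear above the open box.
- **Placement:** the lid's centre measured about (475, 338) mm, against a mat centre of about (474, 339) mm. Its top was at z ≈ 53 mm, as expected for standing on the mat, and its tilt was under 1°.
- **Release:** the gripper is open, about 260 mm from the lid, and touching nothing. The button has sprung back out.

None of the checks failed or disagreed.

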